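# Start the tube mixer from its rocker and key pad

## Task

Start the tube mixer using the closed fingertips: press down the raised end of the mixer's black rocker so that it tips fully over to on, then push the square key of the control pad fully down until it stays down, and then press the long bar key fully down, keep it down for about a second and let it spring back. Do not press the round stop key at any time, and do not press the square or the bar key before its turn. Only press: do not lift, tip or shove the control pad, leave the bottle, jar, beaker and tube rack as they stand, and finish with the fingers clear of everything.

Things in the scene. Friction and masses are not known exactly. Their poses are not given: they have to be found in the camera images.
- mixer: Tube mixer, white housing fixed to the bench, 200 (x) by 180 (y) mm. Origin: centre of its underside on the bench; z up, front towards -x. The front half is a shoulder 50 mm high that carries the rocker, in a grey frame 57 mm high; the rear part (x from -10 mm to +100 mm) is 80 mm high, its aluminium plate dotted with tube holes. It stands on either side of the bench, with the pad on the other side, turned up to 0.35 rad.
- rocker (a joint): Black rocker paddle, 60 (x) by 36 (y) mm, on the mixer's front shoulder; its pivot, along the mixer's y, is 58 mm in front (-x) of the mixer's origin and 66 mm above the bench. Value 0 rad = off, with the end near the mixer's front (-x, with a white dash) raised, top 76 mm above the bench; may start at up to 0.06. 0.4 = fully on, that end down. Held by friction wherever it is left (0.03 N m: 1.3 N at the press point, more nearer the pivot), rigid stop at 0.4.
- rocker_press (a point): Press point on the rocker: top surface, 24 mm from the pivot on the raised end (-x), on the paddle's middle line; about 75 mm above the bench when off, about 10 mm lower when fully on. Moves with the rocker. Axes: as the mixer's, tipping with the rocker.
- pad: Loose control pad of about 0.8 kg, white, 130 (x) by 230 (y) by 28 mm high, lying flat on rubber feet. Origin: centre of its underside; z up. Turned up to 0.4 rad. Three grey keys stand in a row along its y, 70 mm apart, their tops 41 mm above the bench: square at y=+70 mm, round in the middle, long bar at y=-70 mm.
- mode_key (a joint): Travel of the square key (30 by 30 mm) in m: 0 = up, 0.007 = fully down. It moves straight down against 3 N of friction and stays wherever it is left, with a rigid stop.
- mode_top (a point): Centre of the square key's top, 41 mm above the bench when up. Axes as the pad's. Moves with the key.
- stop_key (a joint): Travel of the round stop key in m: 0 = up, 0.006 = fully down, springs back. Not to be pressed.
- stop_top (a point): Centre of the round stop key's top (diameter 30 mm), 41 mm above the bench when up.
- start_key (a joint): Travel of the long bar key (70 mm along the pad's x, 24 mm along y) in m: 0 = up, 0.006 = fully down. Spring: 1 N at the top, 4 N fully down, then a rigid stop; it springs back.
- start_top (a point): Centre of the long bar key's top, 41 mm above the bench when up. Axes as the pad's. Moves with the key.
- bottle: Bystander: loose amber bottle, 64 mm diameter, 150 mm high, beyond the work. Origin: centre of its underside.
- jar: Bystander: loose clear jar, 52 mm diameter, 60 mm high, between the robot and the work. Origin: centre of its underside.
- beaker: Bystander: loose glass beaker, 72 mm diameter at the rim, 90 mm high, at the right-hand (-y) side. Origin: centre of its underside.
- rack: Bystander: loose white tube rack with capped tubes, 160 (x) by 60 (y) by 102 mm high, at the left-hand (+y) side. Origin: centre of its underside.

How it is judged:
By the outcome, as a careful person would: the job done as asked, in the order asked, and still so for the second after the job is handed in, with the robot touching nothing.
It also fails if it takes over 48 s, if anything falls off the work surface, if the arm or the gripper's body presses on something with over 40 N, if the wrist force passes 120 N, or if a joint passes its speed limit or range.

## Robot

A 6-joint arm with a two-finger parallel gripper is mounted at the origin on the work surface. World frame = base frame: x ahead of the robot, y to its left, z up, the work surface at z = 0. Lengths are in m, angles in rad, forces in N, time in s.
With the tool pointing down it reaches from about 0.3 to 0.875 m from the base axis. Payload 6.4 kg.
Tool frame: the origin (TCP) lies between the finger pads; the fingertips stand 11 mm ahead of it and the grasp point (between the pads) lies 8 mm behind it (ctrl.tcp_to_tips is the y of the fingertips in the tool frame, in m); y points along the fingers, x is the direction in which the jaws open and shut, and the axes are right-handed (so a half turn about y gives the same grasp; the last joint's range is limited). The gripper opens to 85 mm and grips with 20 to 120 N. Pads are 22 mm wide; open, the fingers measure 114 mm over their backs; the gripper's body (76 mm by 85 mm) begins 54 mm behind the grasp point. The pads swing forward as they close: fully open they stand 13 mm farther back than shut.
Start: joints at [1.046, 0.181, 1.607, -0, 1.354, -0.206], TCP at [0.18, 0.546, 0.212] pointing down, gripper open.
Joint ranges: [-2.99, 2.99], [-0.89, 2.07], [0.3, 2.58], [-1.14, 4.28], [0, 2.63], [-3.12, 3.12]. Speed limits (rad/s): [2.57, 2.57, 3.01, 3.14, 3.14, 3.14].

## Interface

Orientations are given as a unit quaternion [w, x, y, z].
In Python, from bench import ctrl gives the robot as it stands.
- The arm moves only by the tool apply_moves, never from a script. Its argument "plan" is text: rows parted by semicolons, each of 7 numbers parted by spaces: the shift along the tool's x, y, z each as a share of 0.05 m, from -1 to 1, then the turn, a rotation vector about the tool's x, y, z each as a share of 0.12 rad, from -1 to 1, then the opening, from 0 (shut) to 1 (fully open). In form: dx dy dz wx wy wz claw; .... A call has exactly 5 rows; each row shifts and turns the commanded pose from where the row before left it, along the tool's axes as they then stand; what a row does not reach is not made up. A row lasts 1/10 s, in which the tool goes at most 50 mm and 8.59 degrees, less where a joint would pass 70% of its speed; a pose out of reach is approached as far as the arm can. A call with a number of a shift or a turn outside -1 to 1 is refused whole. A call with a gripper value outside its range is refused whole. The fingers move at their own pace and stop on an object; the grip force is fixed at half the most. Time passes only in rows, so rows that do not move let the fingers close, or fill a call up. It gives the time, the measured TCP pose, the force and the opening at its end, in the units of the state.
- ctrl.get_obs(): the state, without advancing time (a new reading comes with each control period).
- ctrl.camera(name): name is "scene" or "top" or "wrist"; returns the picture (384x512x3 uint8, red, green, blue); there is no depth.
- ctrl.get_calibration(name): a dict with "intrinsics" (3x3 intrinsics, pixels), "R" (3x3) and "t" (3): a world point X has camera coordinates R X + t. Camera axes: x right, y down, z forward; pixel columns grow to the right and rows downward; lengths in m; the calibration is good to about 2 mm. A picture is of the moment at which its call begins: read the wrist's pose just before it. get_calibration takes no time and is no camera call; for the wrist camera it gives the pose at the moment of the call.
- ctrl.hand_in(): hands the job in, once; it reports no verdict.
Trained networks look in the newest picture that a camera, given by its name, has taken for a name from the list of things; names that differ only in an ending like _2 or _b are one class to them, and where a whole thing is asked for, a point or a joint stands for the part that bears it (a point fixed in the world has none). Each returns a list of dicts, best first, with "score" (0 to 1); they miss things now and then, are a little off and sometimes report something else, mostly with a low value. They report only what shows in the picture. A call takes as long as a camera call.
- ctrl.recognise(camera, target): "point" ([x, y, z] in m, in world coordinates, good to about 4 mm: the middle of the surface that is visible of it).
The state is a dict: "time_s": time; "q": joint angles; "dq": joint speeds; "joint_efforts": joint torques, N m; "eef_pos": TCP position; "eef_rot": TCP orientation; "wrist_force": force on the tool from outside, world axes, zero at the start; "torque": the same for the moment, N m; "opening": opening from 0.0 (shut) to 1.0 (fully open).
Only numpy, scipy, OpenCV 4.12 (cv2) and the standard library are available. Lean on these libraries where they do the work, as an engineer would, in place of code of your own. Each camera call takes 0.05 s, during which the arm holds its last target.

## Working session

There is one attempt and no reset: what is moved stays moved. The work goes in short steps, Python scripts to look and compute and a tool call to move; the robot and the scene stay as the last step left them, time stands still between calls to the robot, and variables do not carry over. Pictures are saved under pics/ and viewed, and the job is handed in when it is done.

Besides the shell and the picture viewer there is one more tool, called as name(argument=value, ...) on one line, values as JSON. apply_moves: Moves the arm, as the interface text tells. Shift numbers are shares of 0.05 m and turn numbers shares of 0.12 rad, none past 1 either way. Its arguments: {"type":"object","properties":{"plan":{"type":"string"}},"required":["plan"]}

```bash
mkdir -p pics; ls; python3 - <<'E'
from bench import ctrl
import cv2,numpy as np
for n in ["scene","top"]:
    im=ctrl.camera(n); cv2.imwrite(f"pics/{n}0.png",im[:,:,::-1])
    for t in ["mixer","rocker_press","pad","mode_top","stop_top","start_top","rocker","bottle","jar"]:
        r=ctrl.recognise(n,t)
        print(n,t,[(np.round(d["point"],4).tolist(),round(d["score"],2)) for d in r[:2]])
o=ctrl.get_obs();print(o)
c=ctrl.get_calibration("top");print(c)
print(ctrl.tcp_to_tips)
E
```

```text
pics
scene mixer [([0.6271, -0.2098, 0.068], 0.79), ([0.577, 0.1278, 0.0421], 0.45)]
scene rocker_press [([0.4931, -0.2161, 0.0718], 0.62)]
scene pad [([0.6033, 0.1894, 0.028], 0.78)]
scene mode_top [([0.6054, 0.2627, 0.0431], 0.44)]
scene stop_top []
scene start_top [([0.577, 0.1247, 0.0419], 0.69), ([0.4932, -0.2158, 0.0705], 0.26)]
scene rocker [([0.607, 0.1903, 0.027], 0.69), ([0.4909, -0.2135, 0.0701], 0.59)]
scene bottle [([0.7958, -0.0091, 0.0811], 0.81)]
scene jar [([0.409, 0.0269, 0.032], 0.71)]
top mixer [([0.5424, -0.2066, 0.0738], 0.98)]
top rocker_press [([0.489, -0.2138, 0.0702], 0.83)]
top pad [([0.5827, 0.1939, 0.0302], 0.9)]
top mode_top [([0.61, 0.2637, 0.0371], 0.65)]
top stop_top []
top start_top [([0.538, 0.457, 0.0575], 0.63), ([0.5674, 0.1287, 0.0375], 0.59)]
top rocker [([0.4819, -0.2122, 0.0754], 0.76), ([0.3959, 0.0268, 0.0591], 0.32)]
top bottle [([0.3985, 0.029, 0.0601], 0.63)]
top jar [([0.3978, 0.0296, 0.0607], 0.75)]
{'time_s': 1.0, 'q': array([ 1.04567676e+00,  1.80786468e-01,  1.60697717e+00,  4.56303960e-06,
        1.35380706e+00, -2.06301836e-01]),
[... 219 characters left out ...]
      8.86813323e-04, -3.36831124e-05]), 'eef_pos': array([0.18022612, 0.54605163, 0.21250712]), 'eef_rot': array([ 0.57303275, -0.57302354, -0.41429951,  0.41428662]), 'wrist_force': array([-0.61446269, -0.16887951, -0.07698481]), 'torque': array([-0.00555795, -0.03009902, -0.00586431]), 'opening': 0.9988200924673747}
{'intrinsics': array([[473.61634161,   0.        , 255.26745427],
       [  0.        , 473.61634161, 195.71359728],
       [  0.        ,   0.        ,   1.        ]]), 'R': array([[-0.00533188, -0.99997809,  0.00392376],
       [-0.98716588,  0.0046372 , -0.15963092],
       [ 0.15960923, -0.00472453, -0.98716897]]), 't': array([-0.00831091,  0.59344427,  1.35040967])}
0.011
```

View pics/top0.png

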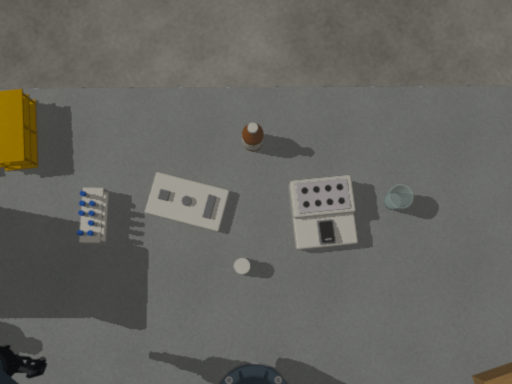

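View pics/scene0.png

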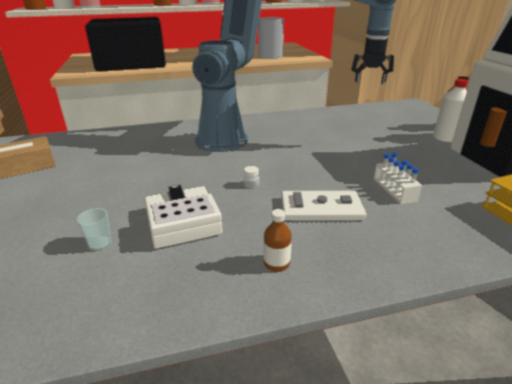

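The top view shows the pad on the left (keys near (165,195), (187,201), (210,207)), the mixer on the right with its rocker near (326,232), and the jar at (242,266). Next I'll measure these from the pixels.

```bash
cat > h.py <<'E'
import numpy as np,cv2
from bench import ctrl
def ray(cal,u,v,z):
    K,R,t=np.array(cal["intrinsics"]),np.array(cal["R"]),np.array(cal["t"])
    d=R.T@np.linalg.inv(K)@np.array([u,v,1.]); c=-R.T@t
    return c+d*(z-c[2])/d[2]
def proj(cal,X):
    p=np.array(cal["R"])@np.array(X)+cal["t"]; p=cal["intrinsics"]@p
    return p[:2]/p[2]
def locmove(target,o=None):
    "tool-frame shift shares of 0.05 from the measured pose to a world target"
    from scipy.spatial.transform import Rotation as Ro
    o=o or ctrl.get_obs()
    q=o["eef_rot"]; R=Ro.from_quat([q[1],q[2],q[3],q[0]])
    return R.inv().apply(np.array(target)-o["eef_pos"])/0.05
E
python3 - <<'E'
from h import *
im=cv2.imread("pics/top0.png"); cal=ctrl.get_calibration("top")
a=cv2.resize(im[165:255,140:235],None,fx=8,fy=6.5,interpolation=cv2.INTER_CUBIC)
a=cv2.resize(im[165:240,140:240],None,fx=7,fy=7,interpolation=cv2.INTER_CUBIC)
b=cv2.resize(im[170:255,280:365],None,fx=7,fy=7,interpolation=cv2.INTER_CUBIC)
cv2.imwrite("pics/a.png",a);cv2.imwrite("pics/b.png",b)
g=im.max(2)
def comps(x0,x1,y0,y1,cond):
    n,l,s,c=cv2.connectedComponentsWithStats(cond[y0:y1,x0:x1].astype(np.uint8))
    for i in range(1,n):
        if s[i,4]>20:
            pts=np.argwhere(l==i)[:,::-1].astype(np.float32)
            print(s[i],c[i]+[x0,y0],cv2.minAreaRect(pts)); 
print(g[196,160:215])
comps(140,240,165,240,g>170);comps(280,365,170,255,g>170)
comps(152,222,185,217,g<150);comps(315,340,215,247,g<90)
E
```

```text
[ 91  91  92  91  92  91  91  85  75  97 112 114 114 117 134 158 160 160
 160 160 161 160 155 143 124 103 104 111 115 132 154 157 157 158 160 160
 160 160 161 160 159 160 160 160 160 160 158 148 113  93  92  94  96  98
 102]
[55  0 15  4 36] [215.88888889 185.94444444] ((62.0, 1.5), (3.0, 14.0), 90.0)
[  6   3  18  14 180] [165.83888889 195.06666667] ((14.088235855102539, 10.147058486938477), (16.24988555908203, 11.399173736572266), 14.03624439239502)
[ 50   9  19  23 302] [210.99668874 205.7384106 ] ((59.08299255371094, 21.188796997070312), (13.527288436889648, 23.640548706054688), 14.931416511535645)
[ 29  10  16  12 147] [188.3877551  200.83673469] ((36.5, 15.5), (11.0, 15.0), 90.0)
[ 0 29 11  3 21] [155.76190476 215.38095238] ((5.0, 30.0), (10.0, 2.0), 0.0)
[  3   5  18  24 328] [326.46036585 231.62195122] ((11.479999542236328, 16.860000610351562), (23.334524154663086, 14.566399574279785), 81.8698959350586)
```

```bash
sleep 3
```

```text
(no output)
```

View pics/a.png

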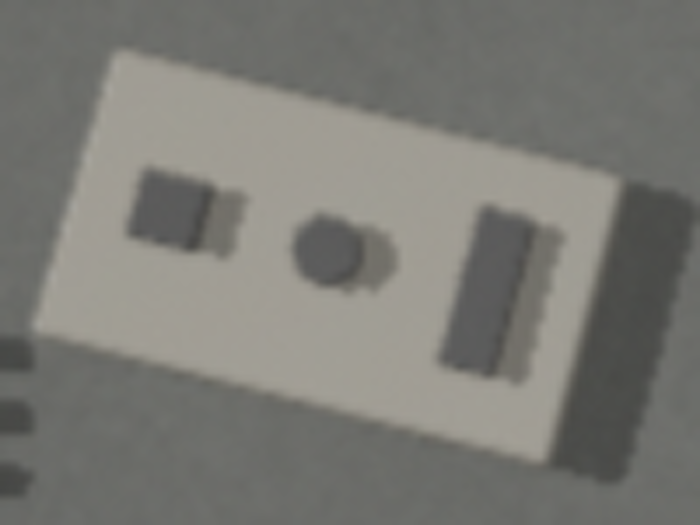

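View pics/b.png

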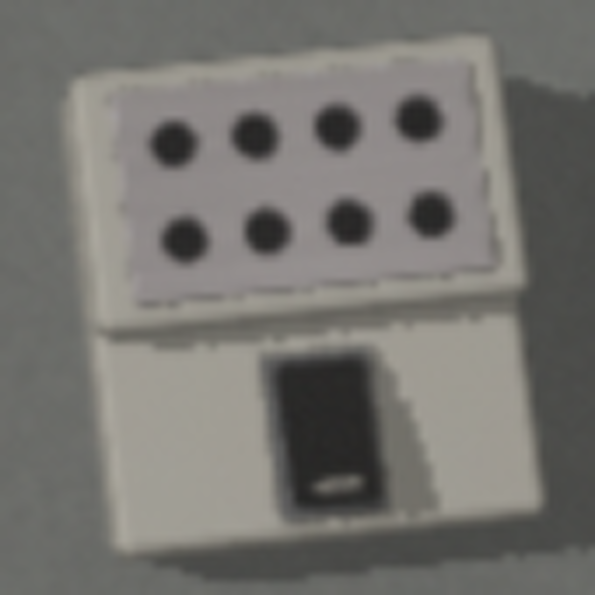

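```bash
cat > m.py <<'E'
from h import *
cal=ctrl.get_calibration("top")
f=lambda x,y,x0,y0,z: ray(cal,x0+(x+.5)/7-.5,y0+(y+.5)/7-.5,z)
# pad: outline corners at z=.028 and keys
pc=[f(*p,140,165,.028) for p in [(118,50),(622,180),(550,463),(35,330)]]
print("pad corners",np.round(pc,4).tolist(),"ctr",np.mean(pc,0))
L=pc; v=(L[0]-L[1]+L[3]-L[2]); print("len",np.linalg.norm(L[0]-L[1]),np.linalg.norm(L[0]-L[3]),"yaw",np.arctan2(-v[0],v[1]))
k=[f(*p,140,165,.041) for p in [(168,210),(328,250),(485,290)]]
print("keys",np.round(k,4).tolist()); v=k[0]-k[2]; print("d",np.linalg.norm(v),"yaw",np.arctan2(-v[0],v[1]))
# mixer
mc=[f(*p,280,170,.080) for p in [(75,82),(488,38),(525,285),(100,330)]]
v=mc[0]-mc[1]+mc[3]-mc[2]
yaw=np.arctan2(-v[0],v[1]);print("mixer rear corners",np.round(mc,4).tolist(),np.linalg.norm(mc[0]-mc[1]),np.linalg.norm(mc[0]-mc[3]),"yaw",yaw)
c=np.mean(mc,0); R=np.array([[np.cos(yaw),-np.sin(yaw)],[np.sin(yaw),np.cos(yaw)]])
o=c[:2]-R@[.045,0]; print("origin",o,"press",o+R@[-.082,0],"pivot",o+R@[-.058,0])
fc=[f(*p,280,170,.05) for p in [(542,508),(115,550)]]
print("front mid ->origin", np.mean(fc,0)[:2]+R@[.1,0])
rc=[f(*p,280,170,.070) for p in [(278,362),(365,352),(385,497),(295,508)]]
print("rocker ctr",np.mean(rc,0), "dash",f(337,484,280,170,.076))
for n,cr in [("jar",(242,260))]: print(ray(cal,*cr,.06))
E
python3 m.py
```

```text
pad corners [[0.6713, 0.2864, 0.028], [0.6134, 0.069, 0.028], [0.4922, 0.099, 0.028], [0.5499, 0.3182, 0.028]] ctr [0.58172076 0.19313887 0.028     ]
len 0.22490447776289252 0.12551021681693994 yaw -0.2587339309982203
keys [[0.5992, 0.2606, 0.041], [0.5817, 0.1925, 0.041], [0.5643, 0.126, 0.041]]
d 0.13901805524282165 yaw -0.2534023377868131
mixer rear corners [[0.63, -0.1128, 0.08], [0.6479, -0.2846, 0.08], [0.5445, -0.296, 0.08], [0.5267, -0.1213, 0.08]] 0.1727253049943086 0.10365277161453128 yaw 0.10214829045449421
origin [ 0.54250916 -0.20828655] press [ 0.46093659 -0.21664815] pivot [ 0.48481149 -0.21420085]
front mid ->origin [ 0.54634462 -0.20697787]
rocker ctr [ 0.48639523 -0.21608976  0.07      ] dash [ 0.4636493  -0.21705581  0.076     ]
[0.40517646 0.02774263 0.06      ]
```

```bash
cat > s.py <<'E'
import sys
from h import *
from scipy.spatial.transform import Rotation as Ro
o=ctrl.get_obs(); q=o["eef_rot"]; R=Ro.from_quat([q[1],q[2],q[3],q[0]]).as_matrix()
print("t",o["time_s"],"pos",np.round(o["eef_pos"],4),"F",np.round(o["wrist_force"],2),"open",round(o["opening"],3))
print(np.round(R,3)); 
if len(sys.argv)>4:
    tgt=np.array(list(map(float,sys.argv[1:4]))); yaw=float(sys.argv[4])
    # want tool z along +-(cos yaw,sin yaw), y down
    best=None
    for s in (1,-1):
        z=s*np.array([np.cos(yaw),np.sin(yaw),0]); y=np.array([0,0,-1.]); x=np.cross(y,z)
        T=np.stack([x,y,z],1); rv=Ro.from_matrix(R.T@T).as_rotvec()
        if best is None or np.linalg.norm(rv)<np.linalg.norm(best): best=rv
    print("shift shares",np.round(R.T@(tgt-o["eef_pos"])/.05,3),"turn shares",np.round(best/.12,3))
E
python3 s.py 0.459 -0.2155 0.15 0.1
```

```text
t 1.0 pos [0.1802 0.5461 0.2125] F [-0.61 -0.17 -0.08] open 0.999
[[ 0.313  0.    -0.95 ]
 [ 0.95   0.     0.313]
 [ 0.    -1.    -0.   ]]
shift shares [-12.716   1.25  -10.069] turn shares [ 0.   -3.49  0.  ]
```

apply_moves(plan="-0.7 0 -0.5 0 -0.7 0 0; -0.7 0 -0.5 0 -0.7 0 0; -0.7 0 -0.4 0 -0.7 0 0; -0.8 0 -0.3 0 -0.7 0 0; -0.8 0 -0.3 0 -0.7 0 0")

```text
time_s: 1.5
eef_pos: [0.2516, 0.3454, 0.2125]
eef_rot: [-0.473, 0.473, 0.526, -0.526]
wrist_force: [1.2, 0.1, 0.1]
opening: 0.142
```

```bash
python3 s.py 0.459 -0.2155 0.15 0.1
```

```text
t 1.5 pos [0.2516 0.3454 0.2125] F [1.16 0.09 0.12] open 0.142
[[-0.105  0.    -0.994]
 [ 0.994  0.    -0.105]
 [ 0.    -1.    -0.   ]]
shift shares [-11.593   1.25   -2.943] turn shares [0.003 0.046 0.001]
```

apply_moves(plan="-0.95 0 -0.25 0 0 0 0; -0.95 0 -0.25 0 0 0 0; -0.95 0 -0.25 0 0 0 0; -0.95 0 -0.25 0 0 0 0; -0.95 0 -0.25 0 0 0 0")

```text
time_s: 2.0
eef_pos: [0.3382, 0.1151, 0.213]
eef_rot: [-0.473, 0.474, 0.525, -0.524]
wrist_force: [1.2, 0.0, -0.3]
opening: -0.004
```

apply_moves(plan="-0.95 0 -0.25 0 0 0 0; -0.95 0 -0.25 0 0 0 0; -0.95 0 -0.25 0 0 0 0; -0.95 0 -0.25 0 0 0 0; -0.95 0 -0.25 0 0 0 0")

```text
time_s: 2.5
eef_pos: [0.4244, -0.1154, 0.2128]
eef_rot: [-0.474, 0.475, 0.525, -0.524]
wrist_force: [0.7, 0.7, 0.1]
opening: -0.005
```

```bash
python3 s.py 0.459 -0.2155 0.15 0.1
```

```text
t 2.5 pos [ 0.4244 -0.1154  0.2128] F [0.73 0.68 0.12] open -0.005
[[-0.1    0.001 -0.995]
 [ 0.995 -0.    -0.1  ]
 [-0.001 -1.    -0.001]]
shift shares [-2.06   1.258 -0.486] turn shares [ 0.009  0.003 -0.004]
```

apply_moves(plan="-0.8 0.2 -0.2 0 0 0 0; -0.7 0.4 -0.2 0 0 0 0; -0.5 0.6 -0.1 0 0 0 0; 0 0 0 0 0 0 0; 0 0 0 0 0 0 0")

```text
time_s: 3.0
eef_pos: [0.4583, -0.2098, 0.1518]
eef_rot: [-0.475, 0.473, 0.524, -0.524]
wrist_force: [-0.7, -0.2, 0.4]
opening: -0.002
```

```bash
python3 s.py 0.459 -0.2155 0.10 0.1; python3 - <<'E'
from h import *
im=ctrl.camera("wrist"); c=ctrl.get_calibration("wrist")
print([ (t,[(np.round(d["point"],4).tolist(),round(d["score"],2)) for d in ctrl.recognise("wrist",t)[:2]]) for t in ["rocker_press","rocker","mixer"]])
o=ctrl.get_obs()
for p in [(.4625,-.2155,.075),(.459,-.2155,.075),(.4863,-.2135,.07)]: print(proj(c,p))
cv2.imwrite("pics/w1.png",cv2.resize(im[:,:,::-1],(768,576)))
im=ctrl.camera("top");cv2.imwrite("pics/t1.png",cv2.resize(im[150:300,250:450,::-1],(800,600),interpolation=2))
E
```

```text
t 3.0 pos [ 0.4583 -0.2098  0.1518] F [-0.67 -0.21  0.37] open -0.002
[[-0.1   -0.002 -0.995]
 [ 0.995  0.002 -0.1  ]
 [ 0.002 -1.     0.002]]
shift shares [-0.116  1.035 -0.003] turn shares [-0.014  0.001  0.016]
[('rocker_press', [([0.4783, -0.2203, 0.0723], 0.55)]), ('rocker', [([0.4789, -0.2141, 0.068], 0.58)]), ('mixer', [([0.4862, -0.2193, 0.0505], 0.97)])]
[246.7505625  202.22922971]
[247.16197725 198.05668769]
[246.61844317 227.49890788]
```

```bash
sleep 1
```

```text
(no output)
```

View pics/w1.png

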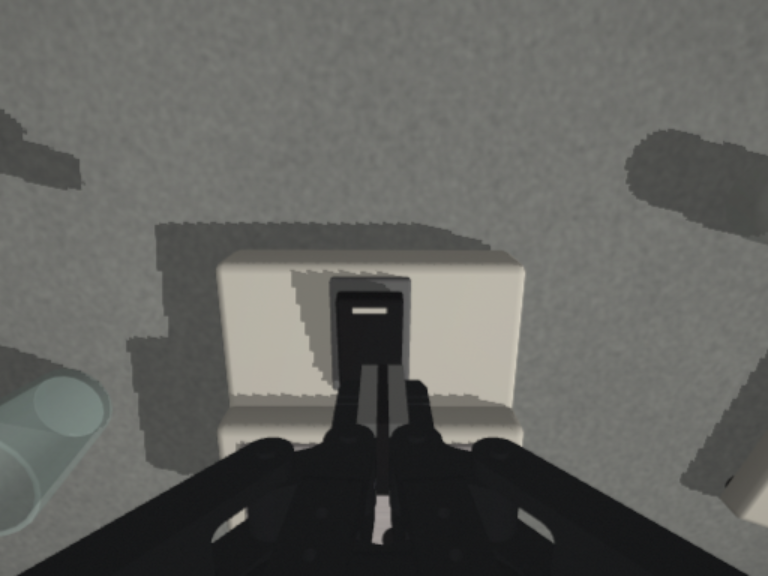

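```bash
python3 - <<'E'
from h import *
c=ctrl.get_calibration("wrist")
print("dash",ray(c,369.5/1.5,311/1.5,.075),"front edge mid",ray(c,369.5/1.5,295/1.5,.076))
print("housing front L/R",ray(c,217/1.5,266/1.5,.05),ray(c,524/1.5,266/1.5,.05))
o=ctrl.get_obs(); print("tip px",proj(c,o["eef_pos"]+np.array([0,0,-.011]))*1.5)
E
```

```text
dash [ 0.46808978 -0.21548859  0.075     ] front edge mid [ 0.45882224 -0.21633703  0.076     ]
housing front L/R [ 0.45876067 -0.30470686  0.05      ] [ 0.44082358 -0.12987846  0.05      ]
tip px [382.10746549 350.44024128]
```

```bash
python3 - <<'E'
from h import *
from scipy.spatial.transform import Rotation as Ro
c=ctrl.get_calibration("wrist")
o=ctrl.get_obs(); q=o["eef_rot"]; R=Ro.from_quat([q[1],q[2],q[3],q[0]]).as_matrix()
print("cam pos",-np.array(c["R"]).T@c["t"]-o["eef_pos"],np.array(c["R"])[2])
for l in [(0,.011,0),(0,.011,.011),(0,.011,-.011),(.0145,.011,.011),(-.0145,.011,.011),(0,-.03,.011)]:
    print(l,proj(c,o["eef_pos"]+R@np.array(l))*1.5)
E
python3 - <<'E'
import cv2
im=cv2.imread("pics/w1.png"); cv2.imwrite("pics/w1c.png",cv2.resize(im[270:470,280:490],None,fx=2.9,fy=2.9,interpolation=2)*1)
import numpy as np
a=im[270:470,280:490].astype(float); a=np.clip(a*2.5,0,255).astype(np.uint8); cv2.imwrite("pics/w1c.png",cv2.resize(a,None,fx=2.9,fy=2.9))
E
```

```text
cam pos [-0.07819391 -0.00794162  0.16204742] [ 0.30615507  0.03092735 -0.95147915]
(0, 0.011, 0) [382.06127903 350.48689248]
(0, 0.011, 0.011) [382.04892492 324.45115883]
(0, 0.011, -0.011) [382.07320049 375.61080569]
(0.0145, 0.011, 0.011) [419.46737366 324.42028766]
(-0.0145, 0.011, 0.011) [344.6246049  324.48203484]
(0, -0.03, 0.011) [382.19926784 373.0789319 ]
```

View pics/w1c.png

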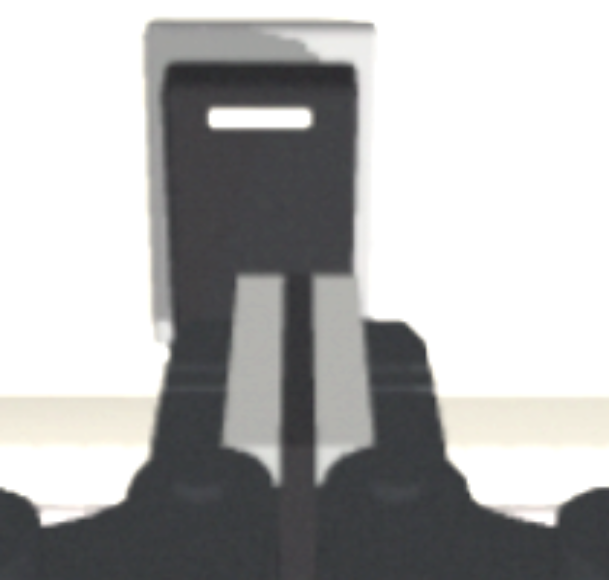

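View pics/t1.png

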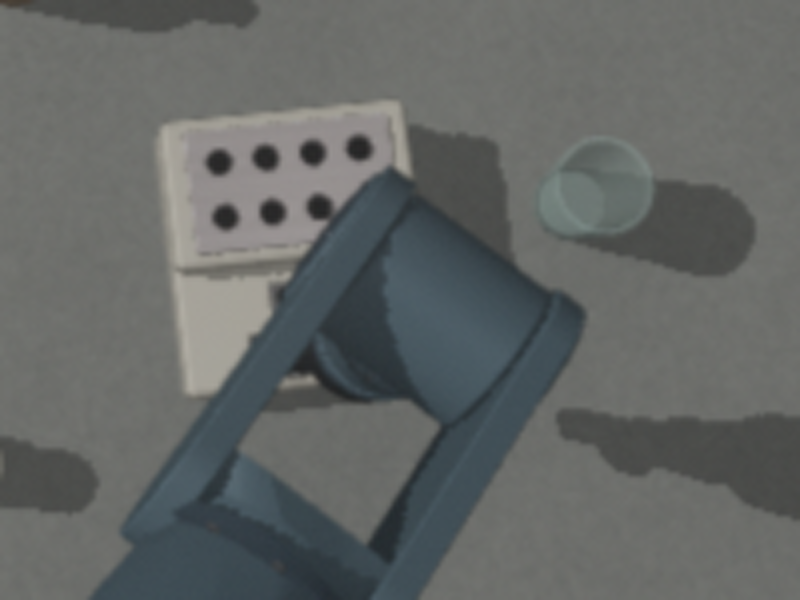

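apply_moves(plan="-0.1 0.4 0 0 0 0 0; 0 0.4 0 0 0 0 0; 0 0.3 0 0 0 0 0; 0 0 0 0 0 0 0; 0 0 0 0 0 0 0")

```text
time_s: 3.75
eef_pos: [0.4599, -0.2148, 0.0984]
eef_rot: [-0.474, 0.474, 0.525, -0.525]
wrist_force: [0.2, -0.1, -0.1]
opening: 0.0
```

```bash
cat > w.py <<'E'
import sys
from h import *
im=ctrl.camera("wrist"); np.save("pics/w.npy",im)
a=np.clip(im[150:350,150:350,::-1].astype(float)*2,0,255).astype(np.uint8)
cv2.imwrite(f"pics/{sys.argv[1]}.png",cv2.resize(a,(600,600),interpolation=2))
E
python3 w.py w2;python3 s.py 0.459 -0.2155 0.086 0.1
```

```text
t 3.8 pos [ 0.4602 -0.2152  0.0988] F [ 0.07 -0.85  0.62] open 0.001
[[-0.102  0.002 -0.995]
 [ 0.995 -0.001 -0.102]
 [-0.001 -1.    -0.001]]
shift shares [-0.003  0.256  0.025] turn shares [ 0.012  0.015 -0.012]
```

```bash
sleep 1
```

```text
(no output)
```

View pics/w2.png

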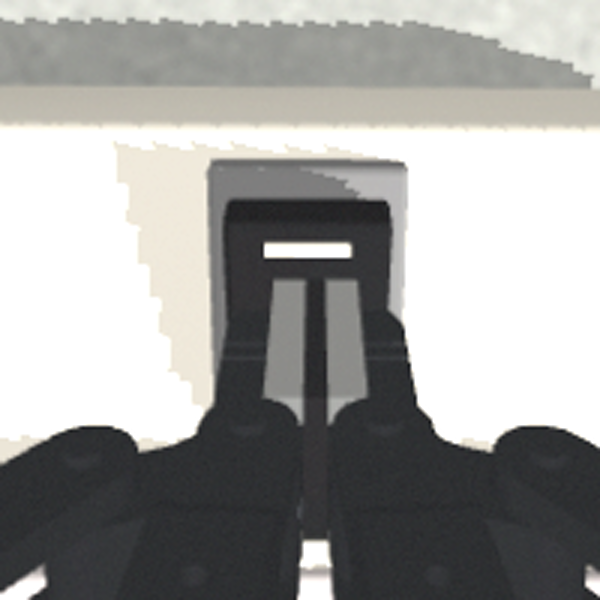

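```bash
python3 - <<'E'
from h import *
c=ctrl.get_calibration("wrist");o=ctrl.get_obs();p=o["eef_pos"]
for zz in (-.011,0,-.02): print(zz,ray(c,150+315/3,150+280/3,p[2]+zz)-p)
print("dash",ray(c,150+308/3,150+250/3,.075),"edge",ray(c,150+308/3,150+202/3,.076))
print("width",ray(c,150+225/3,150+205/3,.076)[1]-ray(c,150+391/3,150+205/3,.076)[1])
E
```

```text
-0.011 [ 0.0062705   0.00083653 -0.011     ]
0 [0.00090649 0.00028164 0.        ]
-0.02 [ 0.01065923  0.00129053 -0.02      ]
dash [ 0.46591236 -0.2158894   0.075     ] edge [ 0.45466942 -0.2170052   0.076     ]
width -0.034247336802042144
```

apply_moves(plan="0 0 0.1 0 0 0 0; 0 0.1 0 0 0 0 0; 0 0.1 0 0 0 0 0; 0 0.05 0 0 0 0 0; 0 0.05 0 0 0 0 0")

```text
time_s: 4.3
eef_pos: [0.4544, -0.2155, 0.0821]
eef_rot: [-0.474, 0.474, 0.525, -0.525]
wrist_force: [0.5, 0.2, 0.2]
opening: -0.001
```

```bash
python3 w.py w3;python3 s.py 0.456 -0.2155 0.075 0.1
```

```text
t 4.35 pos [ 0.4542 -0.2153  0.0817] F [ 0.35 -0.23  0.34] open -0.002
[[-0.101 -0.001 -0.995]
 [ 0.995  0.001 -0.101]
 [ 0.001 -1.     0.001]]
shift shares [-0.008  0.134 -0.036] turn shares [-0.006  0.009  0.006]
```

```bash
sleep 1
```

```text
(no output)
```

View pics/w3.png

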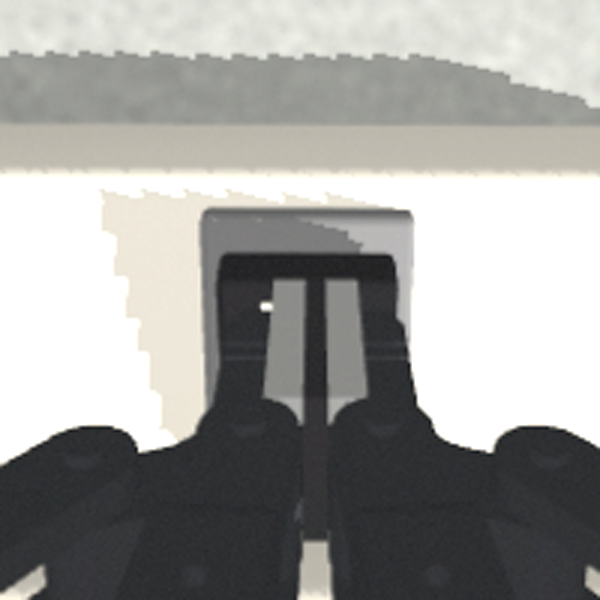

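apply_moves(plan="0 0.03 0 0 0 0 0; 0 0.03 0 0 0 0 0; 0 0.03 0 0 0 0 0; 0 0 0 0 0 0 0; 0 0 0 0 0 0 0")

```text
time_s: 4.85
eef_pos: [0.4545, -0.2156, 0.078]
eef_rot: [0.474, -0.474, -0.525, 0.525]
wrist_force: [-0.6, 0.5, 0.6]
opening: 0.001
```

```bash
python3 w.py w4;python3 s.py 0.456 -0.2155 0.075 0.1
```

```text
t 4.9 pos [ 0.4545 -0.2156  0.078 ] F [-0.39  0.34  0.33] open -0.001
[[-0.101  0.    -0.995]
 [ 0.995 -0.    -0.101]
 [-0.    -1.    -0.   ]]
shift shares [-0.002  0.061 -0.029] turn shares [ 0.     0.01  -0.001]
```

```bash
sleep 1
```

```text
(no output)
```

View pics/w4.png

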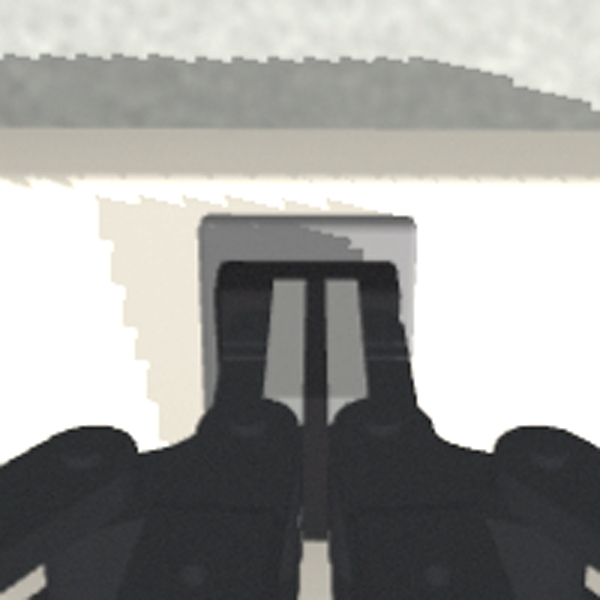

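apply_moves(plan="0 0.03 0 0 0 0 0; 0 0.03 0 0 0 0 0; 0 0.02 0 0 0 0 0; 0 0 0 0 0 0 0; 0 0 0 0 0 0 0")

```text
time_s: 5.4
eef_pos: [0.4545, -0.2155, 0.0739]
eef_rot: [0.474, -0.474, -0.525, 0.525]
wrist_force: [0.3, -0.1, -1.2]
opening: 0.001
```

```bash
python3 w.py w5;python3 s.py 0.456 -0.2155 0.075 0.1
```

```text
t 5.45 pos [ 0.4545 -0.2155  0.074 ] F [-0.65  0.42  1.2 ] open -0.002
[[-0.101  0.    -0.995]
 [ 0.995 -0.    -0.101]
 [-0.    -1.    -0.   ]]
shift shares [-0.002 -0.02  -0.029] turn shares [ 0.    0.01 -0.  ]
```

```bash
sleep 1
```

```text
(no output)
```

View pics/w5.png

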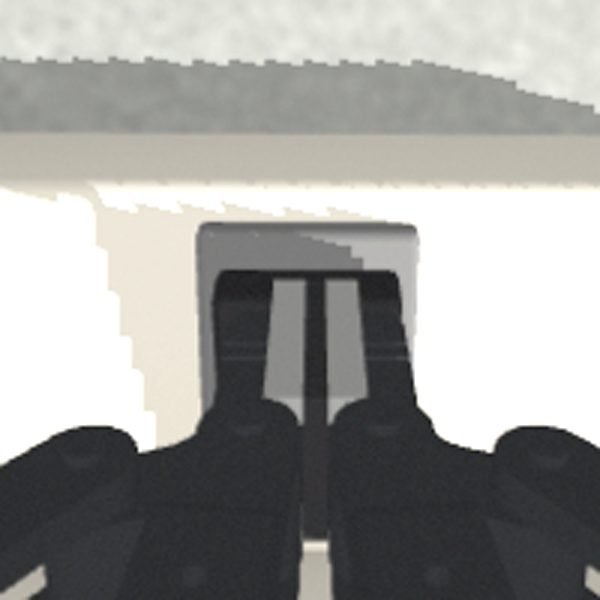

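apply_moves(plan="0 0.03 0 0 0 0 0; 0 0.03 0 0 0 0 0; 0 0.02 0 0 0 0 0; 0 0 0 0 0 0 0; 0 0 0 0 0 0 0")

```text
time_s: 5.95
eef_pos: [0.4545, -0.2155, 0.0699]
eef_rot: [0.474, -0.474, -0.525, 0.525]
wrist_force: [-1.0, 0.3, 0.5]
opening: 0.005
```

```bash
python3 w.py w6;python3 s.py 0.456 -0.2155 0.075 0.1; python3 - <<'E'
from h import *
im=ctrl.camera("scene"); cv2.imwrite("pics/s6.png",cv2.resize(im[140:260,100:260,::-1],(800,600),interpolation=2))
E
```

```text
t 6.0 pos [ 0.4545 -0.2155  0.07  ] F [-1.02 -0.39 -0.56] open -0.001
[[-0.101  0.    -0.995]
 [ 0.995 -0.    -0.101]
 [-0.    -1.    -0.   ]]
shift shares [-0.002 -0.1   -0.029] turn shares [ 0.    0.01 -0.  ]
```

```bash
sleep 1
```

```text
(no output)
```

View pics/w6.png

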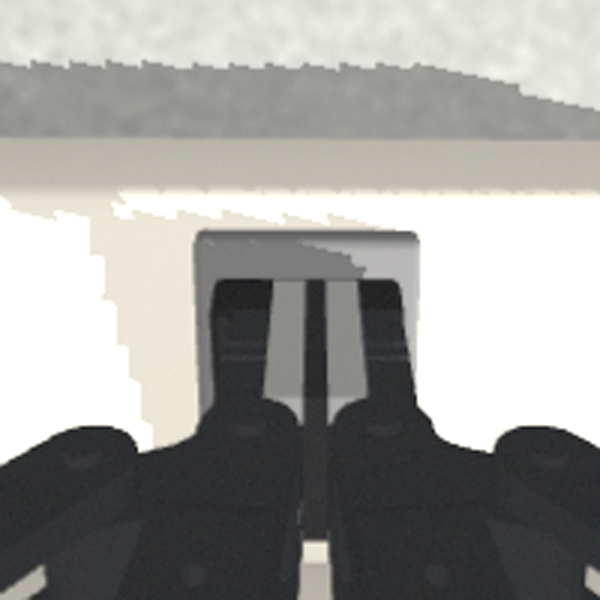

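View pics/s6.png

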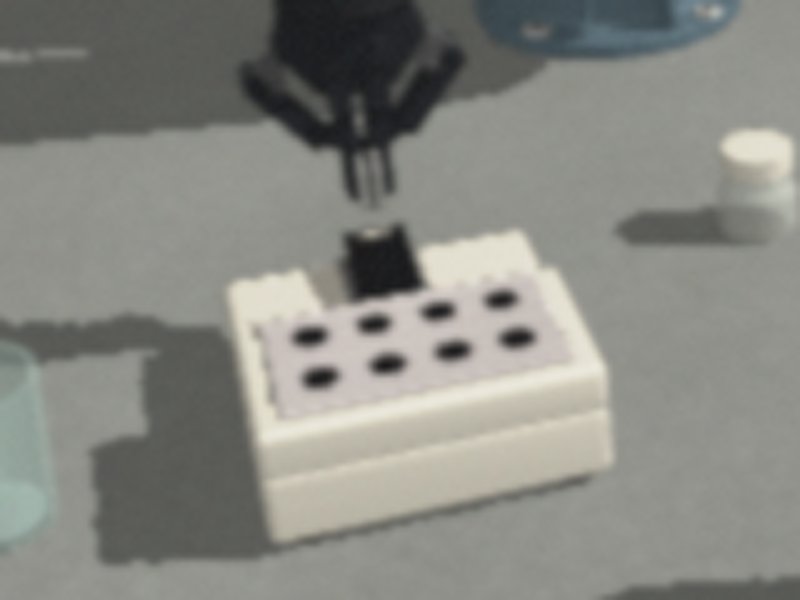

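```bash
python3 - <<'E'
from h import *
c=ctrl.get_calibration("scene");o=ctrl.get_obs();p=o["eef_pos"]
for z in (-.011,0,.01,.02,.03): print(z,(proj(c,p+np.array([0,0,z]))-[100,140])*5)
print("dash",(proj(c,[.466,-.2155,.076])-[100,140])*5, (proj(c,[.466,-.2155,.066])-[100,140])*5)
E
```

```text
-0.011 [373.89495578 248.87093404]
0 [371.70956533 232.81926681]
0.01 [369.70289561 218.08030118]
0.02 [367.67694177 203.19969396]
0.03 [365.63142449 188.17539352]
dash [371.94110524 233.64116159] [373.95114878 248.40911952]
```

The scene picture shows the fingertips (crop (370,205)) still about 13 mm above the dash at (373,232). Both cameras put the real tips about 20 mm behind the TCP, not 11 mm ahead of it. I'll go by the pictures and the force reading instead of the stated offset.

apply_moves(plan="0 0.06 -0.05 0 0 0 0; 0 0.06 0 0 0 0 0; 0 0.06 0 0 0 0 0; 0 0 0 0 0 0 0; 0 0 0 0 0 0 0")

```text
time_s: 6.55
eef_pos: [0.4568, -0.2152, 0.0608]
eef_rot: [0.474, -0.474, -0.525, 0.525]
wrist_force: [0.3, -0.1, -1.0]
opening: 0.004
```

apply_moves(plan="0 0.03 0 0 0 0 0; 0 0.03 0 0 0 0 0; 0 0 0 0 0 0 0; 0 0 0 0 0 0 0; 0 0 0 0 0 0 0")

```text
time_s: 7.05
eef_pos: [0.457, -0.2153, 0.058]
eef_rot: [-0.474, 0.474, 0.525, -0.525]
wrist_force: [0.0, 0.3, -1.2]
opening: -0.0
```

```bash
python3 w.py w7;python3 s.py 0.456 -0.2155 0.050 0.1; python3 - <<'E'
from h import *
im=ctrl.camera("scene"); cv2.imwrite("pics/s7.png",cv2.resize(im[140:260,100:260,::-1],(800,600),interpolation=2))
E
```

```text
t 7.1 pos [ 0.457  -0.2153  0.0581] F [ 0.37 -1.1   0.87] open -0.003
[[-0.101  0.    -0.995]
 [ 0.995 -0.    -0.101]
 [-0.    -1.    -0.   ]]
shift shares [-0.002  0.161  0.021] turn shares [ 0.001  0.01  -0.001]
```

```bash
sleep 1
```

```text
(no output)
```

View pics/w7.png

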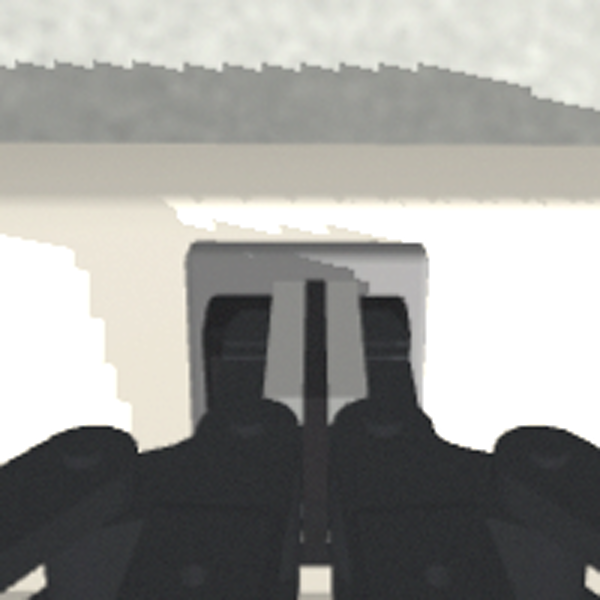

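View pics/s7.png

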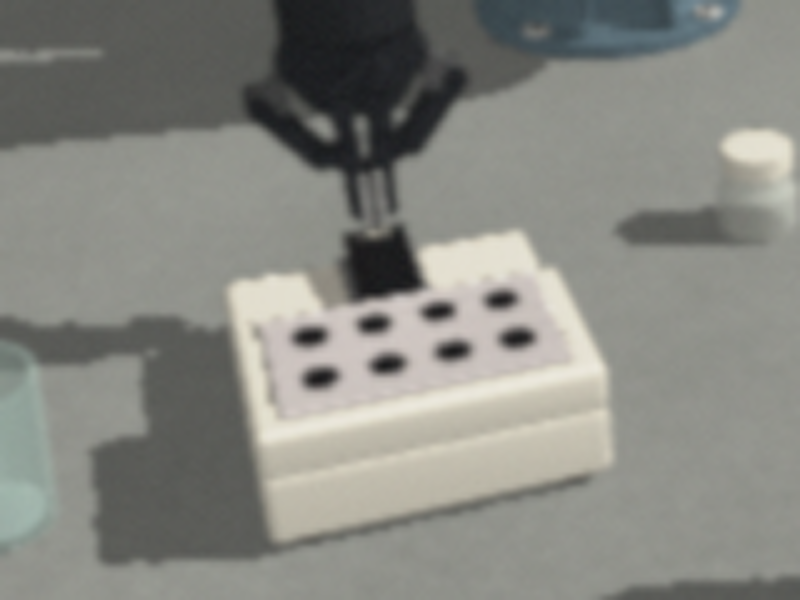

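apply_moves(plan="0 0.04 0 0 0 0 0; 0 0.04 0 0 0 0 0; 0 0 0 0 0 0 0; 0 0 0 0 0 0 0; 0 0 0 0 0 0 0")

```text
time_s: 7.65
eef_pos: [0.457, -0.2152, 0.0539]
eef_rot: [-0.474, 0.474, 0.525, -0.525]
wrist_force: [0.4, -0.3, -0.1]
opening: 0.008
```

apply_moves(plan="0 0.03 0 0 0 0 0; 0 0.03 0 0 0 0 0; 0 0 0 0 0 0 0; 0 0 0 0 0 0 0; 0 0 0 0 0 0 0")

```text
time_s: 8.15
eef_pos: [0.457, -0.2152, 0.0509]
eef_rot: [-0.474, 0.474, 0.525, -0.525]
wrist_force: [-0.5, 0.9, 0.1]
opening: -0.0
```

```bash
python3 w.py w8;python3 s.py 0.456 -0.2155 0.050 0.1; python3 - <<'E'
from h import *
im=ctrl.camera("scene"); cv2.imwrite("pics/s8.png",cv2.resize(im[140:260,100:260,::-1],(800,600),interpolation=2))
E
```

```text
t 8.2 pos [ 0.457  -0.2152  0.051 ] F [-0.1  -0.5   0.16] open 0.002
[[-0.101  0.    -0.995]
 [ 0.995  0.    -0.101]
 [ 0.    -1.    -0.   ]]
shift shares [-0.004  0.019  0.021] turn shares [0.    0.01  0.001]
```

```bash
sleep 1
```

```text
(no output)
```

View pics/s8.png

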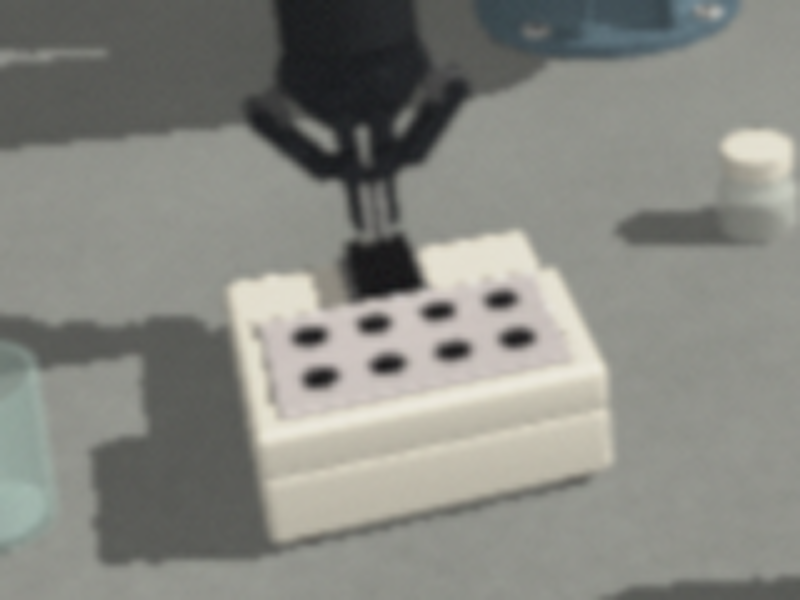

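View pics/w8.png

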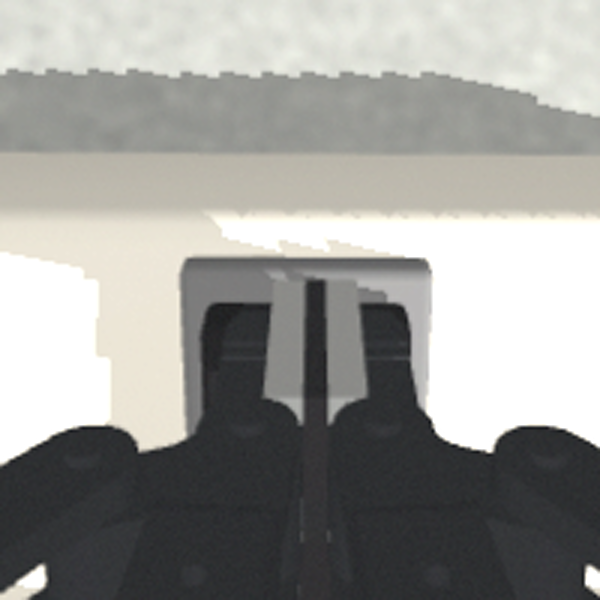

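The rocker's raised end has started to drop in the scene picture, from row 228 to 238. I'll keep going until I feel the stop.

apply_moves(plan="0 0.03 0 0 0 0 0; 0 0.03 0 0 0 0 0; 0 0 0 0 0 0 0; 0 0 0 0 0 0 0; 0 0 0 0 0 0 0")

```text
time_s: 8.75
eef_pos: [0.457, -0.2152, 0.0479]
eef_rot: [-0.474, 0.474, 0.525, -0.525]
wrist_force: [-0.3, -0.1, -0.4]
opening: 0.002
```

apply_moves(plan="0 0.03 0 0 0 0 0; 0 0.02 0 0 0 0 0; 0 0 0 0 0 0 0; 0 0 0 0 0 0 0; 0 0 0 0 0 0 0")

```text
time_s: 9.25
eef_pos: [0.4572, -0.2154, 0.0463]
eef_rot: [0.474, -0.474, -0.525, 0.525]
wrist_force: [-2.4, 3.0, 9.1]
opening: -0.002
```

apply_moves(plan="0 0.02 0 0 0 0 0; 0 0.01 0 0 0 0 0; 0 0 0 0 0 0 0; 0 0 0 0 0 0 0; 0 0 0 0 0 0 0")

```text
time_s: 9.75
eef_pos: [0.4573, -0.2155, 0.0459]
eef_rot: [0.474, -0.474, -0.525, 0.525]
wrist_force: [-6.7, 4.5, 20.1]
opening: 0.003
```

```bash
python3 w.py w9;python3 s.py 0.456 -0.2155 0.050 0.1
```

```text
t 9.8 pos [ 0.4573 -0.2155  0.0459] F [-6.72  4.63 19.14] open 0.001
[[-0.101  0.    -0.995]
 [ 0.995 -0.    -0.101]
 [-0.    -1.    -0.   ]]
shift shares [ 0.002 -0.082  0.026] turn shares [ 0.001  0.014 -0.003]
```

apply_moves(plan="0 -0.2 0 0 0 0 0; 0 -0.8 0 0 0 0 0; 0 -0.9 0 0 0 0 0; 0 -0.4 0.6 0 0 0 0; 0 0 0.6 0 0 0 0")

```text
time_s: 10.3
eef_pos: [0.399, -0.2231, 0.1629]
eef_rot: [0.471, -0.476, -0.525, 0.525]
wrist_force: [0.0, 0.7, -0.6]
opening: -0.002
```

```bash
python3 s.py; python3 - <<'E'
from h import *
im=ctrl.camera("scene"); cv2.imwrite("pics/s10.png",cv2.resize(im[140:260,100:260,::-1],(800,600),interpolation=2))
im=ctrl.camera("wrist"); cv2.imwrite("pics/w10.png",cv2.resize(im[120:320,150:350,::-1],(600,600),interpolation=2))
E
```

```text
t 10.3 pos [ 0.399  -0.2231  0.1629] F [ 0.01  0.73 -0.6 ] open -0.002
[[-0.103  0.005 -0.995]
 [ 0.995 -0.005 -0.103]
 [-0.006 -1.    -0.005]]
```

```bash
sleep 1
```

```text
(no output)
```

View pics/s10.png

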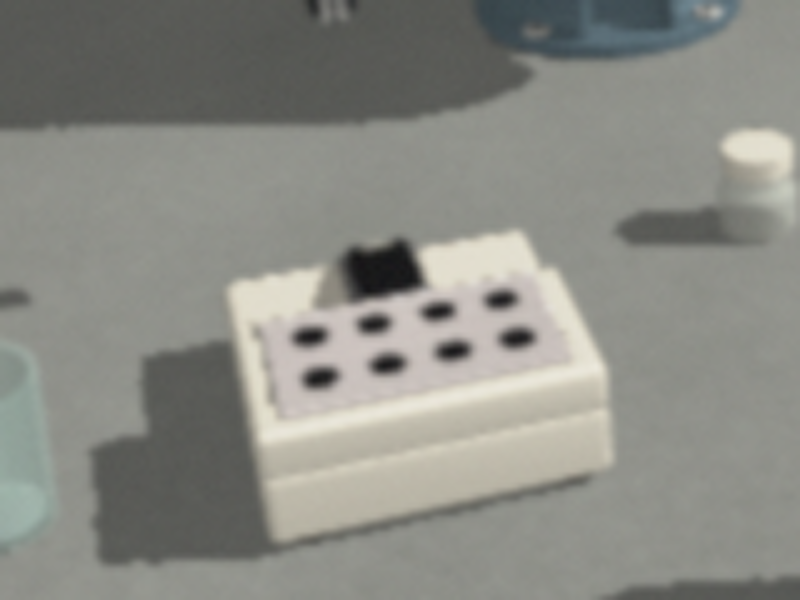

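View pics/w10.png

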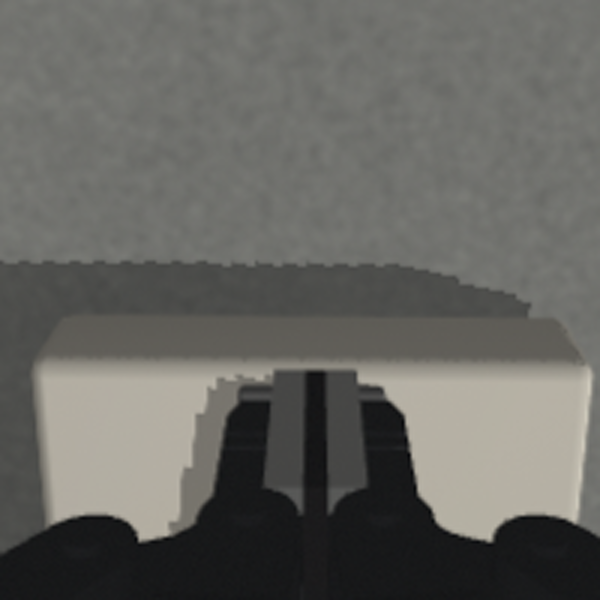

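The rocker is on: 20 N against its stop, the raised end is now the rear one, and the dash is hidden from behind. Next is the square key.

```bash
python3 s.py 0.600 0.2605 0.12 -0.255
```

```text
t 10.4 pos [ 0.3954 -0.2214  0.1596] F [-0.11 -0.02 -0.91] open 0.001
[[-0.1    0.    -0.995]
 [ 0.995 -0.001 -0.1  ]
 [-0.001 -1.     0.   ]]
shift shares [ 9.183  0.783 -5.034] turn shares [ 1.000e-03  2.958e+00 -8.000e-03]
```

apply_moves(plan="0.84 0 -0.46 0 0 0 0; 0.84 0 -0.46 0 0 0 0; 0.84 0 -0.46 0 0 0 0; 0.84 0 -0.46 0 0 0 0; 0.84 0 -0.46 0 0 0 0")

```text
time_s: 10.9
eef_pos: [0.4913, 0.0013, 0.1589]
eef_rot: [-0.474, 0.474, 0.525, -0.524]
wrist_force: [0.7, -0.2, -0.3]
opening: 0.003
```

apply_moves(plan="0.84 0 -0.46 0 0 0 0; 0.84 0 -0.46 0 0 0 0; 0.84 0 -0.46 0 0 0 0; 0.84 0 -0.46 0 0 0 0; 0.84 0 -0.46 0 0 0 0")

```text
time_s: 11.4
eef_pos: [0.5843, 0.2223, 0.1584]
eef_rot: [0.474, -0.474, -0.525, 0.525]
wrist_force: [0.9, -1.0, 0.8]
opening: 0.0
```

apply_moves(plan="0.4 0 -0.2 0 0 0 0; 0.4 0 -0.2 0 0.75 0 0; 0 0 0 0 0.75 0 0; 0 0 0 0 0.75 0 0; 0 0 0 0 0.7 0 0")

```text
time_s: 11.9
eef_pos: [0.5995, 0.2624, 0.158]
eef_rot: [0.56, -0.559, -0.432, 0.432]
wrist_force: [-0.0, -0.6, -0.2]
opening: 0.001
```

```bash
python3 s.py 0.600 0.2605 0.08 -0.255;  python3 - <<'E'
from h import *
im=ctrl.camera("wrist"); cv2.imwrite("pics/w11.png",cv2.resize(im[:,:,::-1],(768,576)))
print([ (t,[(np.round(d["point"],4).tolist(),round(d["score"],2)) for d in ctrl.recognise("wrist",t)[:2]]) for t in ["mode_top","stop_top","start_top"]])
E
```

```text
t 11.9 pos [0.5995 0.2624 0.158 ] F [-0.01 -0.6  -0.18] open 0.001
[[ 0.253 -0.001 -0.967]
 [ 0.967  0.     0.253]
 [-0.    -1.     0.001]]
shift shares [-0.034  1.561 -0.022] turn shares [-0.007 -0.007 -0.002]
[('mode_top', [([0.5971, 0.2652, 0.0406], 0.56)]), ('stop_top', [([0.585, 0.1965, 0.0421], 0.63)]), ('start_top', [([0.5651, 0.1364, 0.0461], 0.85)])]
```

```bash
sleep 1
```

```text
(no output)
```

View pics/w11.png

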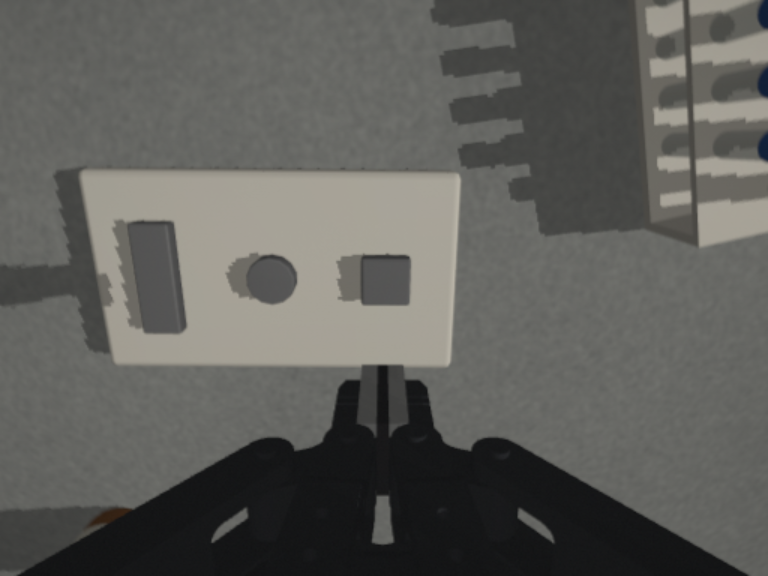

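```bash
python3 - <<'E'
from h import *
c=ctrl.get_calibration("wrist")
k=[ray(c,u/1.5,v/1.5,.041) for u,v in [(386,279.5),(271,279),(154,277)]]
print(np.round(k,4)); v=k[0]-k[2]; print(np.linalg.norm(v),np.arctan2(-v[0],v[1]))
E
```

```text
[[0.6011 0.2641 0.041 ]
 [0.5834 0.1966 0.041 ]
 [0.5646 0.1284 0.041 ]]
0.14052368958921732 -0.26229327123345736
```

apply_moves(plan="0 0.6 0 0 0 0 0; 0 0.8 0 0 0 0 0; 0 0.7 0 0 0 0 0; 0 0.3 0 0 0 0 0; 0 0 0 0 0 0 0")

```text
time_s: 12.6
eef_pos: [0.5975, 0.2611, 0.0362]
eef_rot: [0.56, -0.558, -0.432, 0.435]
wrist_force: [0.5, -0.7, 0.8]
opening: -0.003
```

```bash
python3 w.py w12; python3 s.py 0.6005 0.2625 0.021 -0.255
```

```text
t 12.65 pos [0.5993 0.2615 0.0386] F [0.02 0.36 0.06] open 0.0
[[ 0.249 -0.001 -0.968]
 [ 0.968 -0.     0.249]
 [-0.001 -1.     0.001]]
shift shares [ 0.025  0.352 -0.019] turn shares [-0.011  0.024 -0.005]
```

```bash
sleep 1
```

```text
(no output)
```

View pics/w12.png

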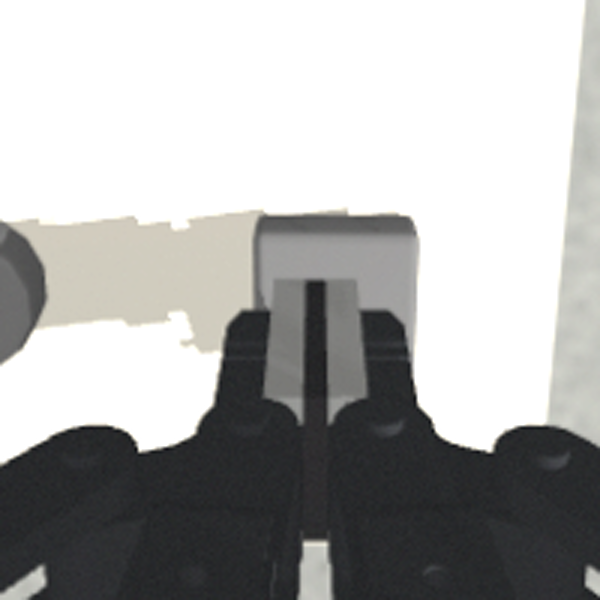

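apply_moves(plan="0.06 0.1 0 0 0 0 0; 0 0.1 0 0 0 0 0; 0 0.06 0 0 0 0 0; 0 0 0 0 0 0 0; 0 0 0 0 0 0 0")

```text
time_s: 13.15
eef_pos: [0.6004, 0.2645, 0.0263]
eef_rot: [-0.559, 0.559, 0.433, -0.433]
wrist_force: [0.2, -0.0, 0.6]
opening: 0.001
```

```bash
python3 w.py w13; python3 s.py 0.6005 0.2635 0.021 -0.255
```

```text
t 13.2 pos [0.6005 0.2645 0.0263] F [ 0.97 -0.57  0.76] open -0.001
[[ 0.25   0.001 -0.968]
 [ 0.968  0.     0.25 ]
 [ 0.    -1.    -0.   ]]
shift shares [-0.019  0.107 -0.005] turn shares [0.004 0.019 0.002]
```

```bash
sleep 1
```

```text
(no output)
```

View pics/w13.png

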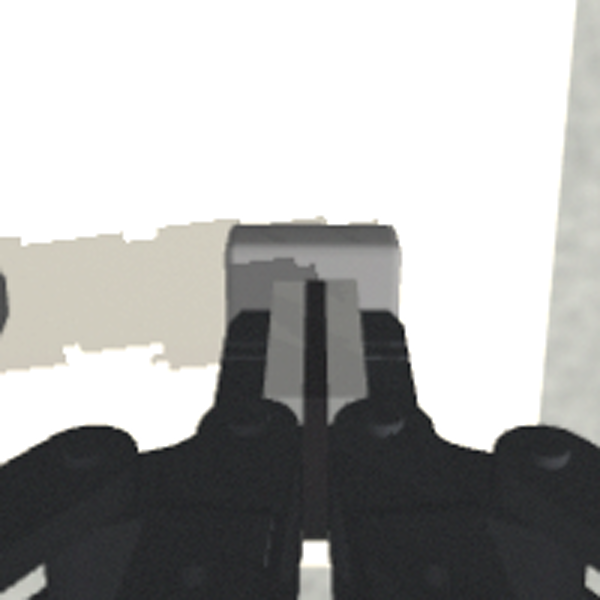

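apply_moves(plan="0 0.05 0 0 0 0 0; 0 0.05 0 0 0 0 0; 0 0.05 0 0 0 0 0; 0 0.05 0 0 0 0 0; 0 0 0 0 0 0 0")

```text
time_s: 13.7
eef_pos: [0.6004, 0.2645, 0.0157]
eef_rot: [-0.559, 0.559, 0.433, -0.433]
wrist_force: [0.4, 0.8, 0.1]
opening: -0.004
```

apply_moves(plan="0 0.03 0 0 0 0 0; 0 0 0 0 0 0 0; 0 0 0 0 0 0 0; 0 0 0 0 0 0 0; 0 0 0 0 0 0 0")

```text
time_s: 14.2
eef_pos: [0.6004, 0.2645, 0.0153]
eef_rot: [-0.559, 0.559, 0.433, -0.433]
wrist_force: [-1.7, -0.6, 6.4]
opening: 0.0
```

apply_moves(plan="0 0.02 0 0 0 0 0; 0 0.01 0 0 0 0 0; 0 0 0 0 0 0 0; 0 0 0 0 0 0 0; 0 0 0 0 0 0 0")

```text
time_s: 14.7
eef_pos: [0.6005, 0.2645, 0.0151]
eef_rot: [-0.559, 0.559, 0.433, -0.433]
wrist_force: [-6.3, -2.4, 16.0]
opening: -0.001
```

```bash
python3 w.py w14; python3 s.py
```

```text
t 14.75 pos [0.6005 0.2645 0.0151] F [-5.53 -2.   16.01] open 0.001
[[ 0.25   0.    -0.968]
 [ 0.968 -0.     0.25 ]
 [-0.    -1.    -0.   ]]
```

```bash
sleep 1
```

```text
(no output)
```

View pics/w14.png

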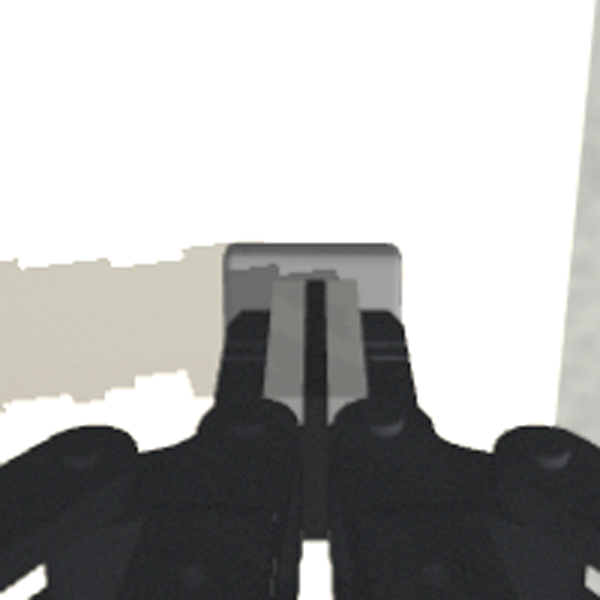

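The square key is at its stop: 16 N with almost no further travel, and its side face has nearly vanished in the picture. I'll lift off and go over to the bar.

apply_moves(plan="0 -0.2 0 0 0 0 0; 0 -0.8 0 0 0 0 0; 0 -0.8 0 0 0 0 0; -0.3 -0.2 0 0 0 0 0; -0.9 0 0 0 0 0 0")

```text
time_s: 15.25
eef_pos: [0.5875, 0.2085, 0.1162]
eef_rot: [-0.557, 0.559, 0.436, -0.432]
wrist_force: [0.7, -0.9, -0.5]
opening: 0.002
```

apply_moves(plan="-0.9 0 0 0 0 0 0; -0.7 0 0 0 0 0 0; 0 0 0 0 0 0 0; 0 0 0 0 0 0 0; 0 0 0 0 0 0 0")

```text
time_s: 15.75
eef_pos: [0.5653, 0.1294, 0.1128]
eef_rot: [0.559, -0.559, -0.433, 0.433]
wrist_force: [-0.6, 0.6, 0.2]
opening: -0.002
```

```bash
python3 s.py 0.565 0.129 0.03 -0.255;  python3 - <<'E'
from h import *
im=ctrl.camera("wrist"); cv2.imwrite("pics/w15.png",cv2.resize(im[:,:,::-1],(768,576)))
E
```

```text
t 15.75 pos [0.5653 0.1294 0.1128] F [-0.58  0.59  0.24] open -0.002
[[ 0.25  -0.    -0.968]
 [ 0.968  0.     0.25 ]
 [ 0.    -1.     0.   ]]
shift shares [-0.01   1.656  0.004] turn shares [-0.001  0.02   0.002]
```

```bash
sleep 1
```

```text
(no output)
```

View pics/w15.png

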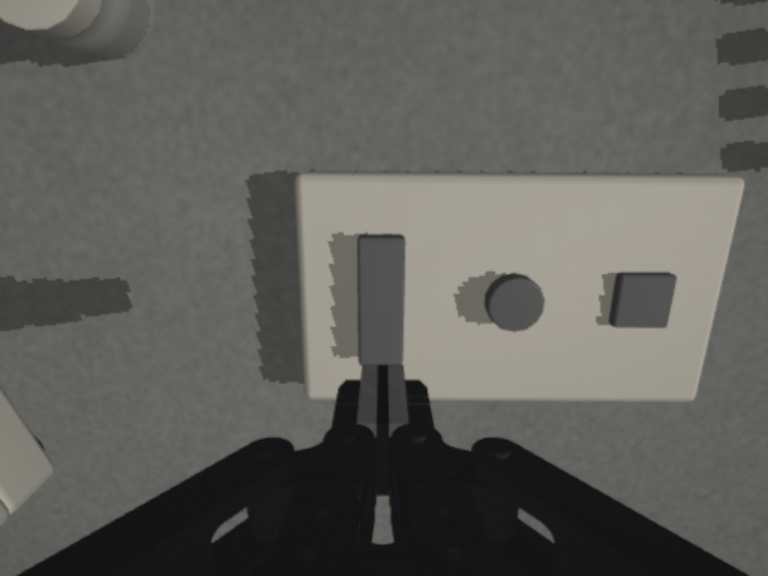

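The square key's shadow is now short at (603,300), so it has stayed down. The bar's centre is at column 382, under the fingers. Going down.

apply_moves(plan="0 0.5 0 0 0 0 0; 0 0.7 0 0 0 0 0; 0 0.4 0 0 0 0 0; 0 0.1 0 0 0 0 0; 0 0 0 0 0 0 0")

```text
time_s: 16.3
eef_pos: [0.5647, 0.1297, 0.0272]
eef_rot: [0.559, -0.558, -0.433, 0.434]
wrist_force: [-0.7, -1.0, 0.9]
opening: -0.0
```

```bash
python3 w.py w16; python3 s.py 0.565 0.129 0.021 -0.255
```

```text
t 16.35 pos [0.5658 0.1296 0.0284] F [ 0.5  0.4 -0.5] open 0.0
[[ 0.249  0.    -0.968]
 [ 0.968  0.     0.249]
 [ 0.    -1.    -0.   ]]
shift shares [-0.016  0.148  0.012] turn shares [0.004 0.027 0.001]
```

```bash
sleep 1
```

```text
(no output)
```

View pics/w16.png

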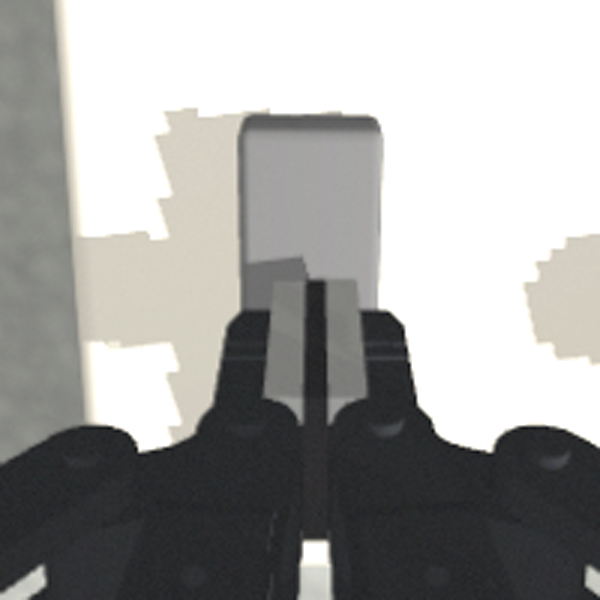

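apply_moves(plan="0 0.06 0 0 0 0 0; 0 0.06 0 0 0 0 0; 0 0.06 0 0 0 0 0; 0 0.06 0 0 0 0 0; 0 0.03 0 0 0 0 0")

```text
time_s: 16.85
eef_pos: [0.5664, 0.129, 0.0159]
eef_rot: [-0.559, 0.559, 0.434, -0.432]
wrist_force: [-4.9, 1.3, 18.6]
opening: 0.003
```

apply_moves(plan="0 0.01 0 0 0 0 0; 0 0 0 0 0 0 0; 0 0 0 0 0 0 0; 0 0 0 0 0 0 0; 0 0 0 0 0 0 0")

```text
time_s: 17.35
eef_pos: [0.5664, 0.1291, 0.016]
eef_rot: [-0.559, 0.559, 0.434, -0.432]
wrist_force: [-3.9, 0.5, 12.8]
opening: -0.002
```

apply_moves(plan="0 0 0 0 0 0 0; 0 0 0 0 0 0 0; 0 0 0 0 0 0 0; 0 0 0 0 0 0 0; 0 -0.1 0 0 0 0 0")

```text
time_s: 17.85
eef_pos: [0.5662, 0.129, 0.0199]
eef_rot: [-0.559, 0.559, 0.434, -0.432]
wrist_force: [1.1, -0.4, 1.9]
opening: 0.002
```

apply_moves(plan="0 -0.3 0 0 0 0 0; 0 -0.8 0 0 0 0 0; 0 -0.9 0 0 0 0 0; 0 -0.5 0.5 0 0 0 0; 0 0 0.9 0 0 0 0")

```text
time_s: 18.35
eef_pos: [0.5018, 0.146, 0.1495]
eef_rot: [-0.557, 0.562, 0.435, -0.43]
wrist_force: [0.2, -0.1, 1.3]
opening: 0.001
```

apply_moves(plan="0 0 0.9 0 0 0 0; 0 0 0.8 0 0 0 0; 0 0 0 0 0 0 0; 0 0 0 0 0 0 0; 0 0 0 0 0 0 0")

```text
time_s: 18.85
eef_pos: [0.4164, 0.1675, 0.1447]
eef_rot: [-0.559, 0.559, 0.433, -0.432]
wrist_force: [0.5, -0.4, 0.2]
opening: -0.003
```

```bash
python3 s.py;  python3 - <<'E'
from h import *
im=ctrl.camera("scene"); cv2.imwrite("pics/s20.png",cv2.resize(im[140:280,100:400,::-1],(800,373),interpolation=2))
im=ctrl.camera("top"); cv2.imwrite("pics/t20.png",cv2.resize(im[140:280,140:370,::-1],(800,487),interpolation=2))
E
```

```text
t 18.85 pos [0.4164 0.1675 0.1447] F [ 0.47 -0.44  0.23] open -0.003
[[ 0.25   0.002 -0.968]
 [ 0.968 -0.     0.25 ]
 [ 0.    -1.    -0.002]]
```

```bash
sleep 1
```

```text
(no output)
```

View pics/s20.png

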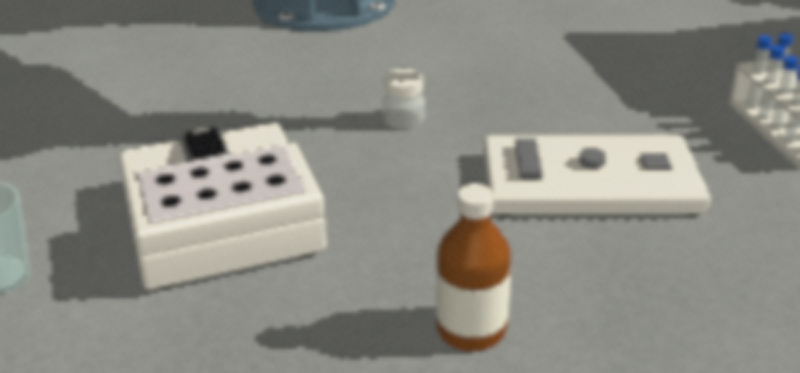

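View pics/t20.png

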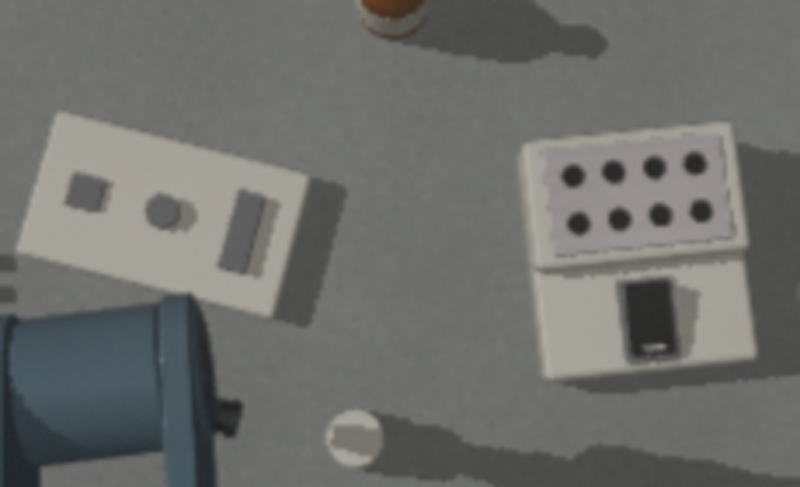

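```bash
python3 -c "
from bench import ctrl
print(ctrl.hand_in())"
```

```text
the job is handed in; nothing more can be done
None
```

The mixer has been started as asked, in order, and the job is handed in at about 19 s of the 48 s limit.

- **Rocker:** I pressed the raised end down onto its rigid stop, at 20 N. The tip height there, about 65 mm, fits the rocker being fully on. The pictures afterwards show it tipped over.
- **Square key:** I pushed it to its stop, at 16 N with about 0.2 mm of further give. Its shadow stayed short in later pictures, so it is still down.
- **Bar key:** I pressed it fully down (13–19 N, above the 4 N spring), held it for about a second and let go. The last pictures show it standing up again.

**Last checks:** The stop key was not touched, and the pad, bottle and jar look unmoved. The rack and beaker are only partly in the last pictures, and what shows looks unchanged. The fingers are clear, with the TCP at 0.145 m height and about zero force.

**One disagreement:** The stated fingertip offset, 11 mm ahead of the TCP, did not match what I saw. The pictures and the contact heights put the closed tips about 19–20 mm behind the TCP, so I used that instead.

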